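Set the lazy susan's brake and stand the tall tumbler on it

ROBOT

A 6-joint arm with a two-finger parallel gripper is mounted at the origin on the work surface. World frame = base frame: x ahead of the robot, y to its left, z up, the work surface at z = 0. Lengths are in m, angles in rad, forces in N, time in s.
With the tool pointing down it reaches from about 0.35 to 0.85 m from the base axis. Payload 8.1 kg.
Tool frame: the origin (TCP) lies on the mounting face of the last link; the fingertips stand 186 mm ahead of it and the grasp point (between the pads) lies 167 mm ahead of it; z points along the fingers, y is the line along which they close (so a half turn about z gives the same grasp; the last joint's range is limited). The gripper opens to 93 mm and grips with 3 to 60 N. Pads are 15 mm wide; open, the fingers measure 128 mm over their backs; the gripper's body (75 mm by 188 mm) begins 65 mm behind the grasp point.
Start: joints at [-1.419, 0.13, 1.488, -0, 1.523, -0.085], TCP at [0.141, -0.583, 0.405] pointing down, gripper open.
Joint ranges: [-2.96, 2.96], [-0.89, 2.26], [0.02, 2.5], [-1.34, 4.48], [0, 2.73], [-2.66, 2.66]. Speed limits (rad/s): [2.39, 2.39, 2.79, 3.14, 3.14, 3.14].

INTERFACE

Orientations are given as a rotation vector (axis times angle).
In Python, from plant import * gives the robot as it stands. The module is installed in compiled form; this text tells all that it offers.
- The arm moves only by the tool arm_command, never from a script. Its argument "increments" is a list of rows, each a list of 6 numbers: the shift along the tool's x, y, z in units of 0.2 m (1.0 is 0.2 m), then the turn, a rotation vector about the tool's x, y, z in units of pi rad (1.0 is pi rad). A call has exactly 5 rows; each row is the pose to reach, as a shift and turn from the pose commanded when the call began, along the tool's axes at that moment, turning the shorter way round; what a row does not reach only later rows make up. A row lasts 1/8 s, in which the tool goes at most 62.5 mm and 10.7 degrees, less where a joint would pass 70% of its speed; a pose out of reach is approached as far as the arm can. A call with a number of a shift or a turn outside -1 to 1 is refused whole. A call with a gripper value outside its range is refused whole. "fingers" is the closure, from -1 (fully open) to 1 (shut), set as the call begins (left out, the last holds). The fingers move at their own pace and stop on an object; "force" is the grip in N (left out, the last holds). Time passes only in rows, so rows that repeat a pose let the fingers close, or fill a call up. It gives the time, the measured TCP pose, the force, the opening and the grip force at its end, in the units of the state.
- read_state(): the state, without advancing time (a new reading comes with each control period).
- read_camera(name): name is "scene" or "top"; returns a dict with "image" (384x512x3 uint8, red, green, blue), "fx", "fy", "cx", "cy" (pixels), "T" (4x4, takes a point from camera to world coordinates). Camera axes: x right, y down, z forward; pixel columns grow to the right and rows downward; lengths in m; the calibration is good to about 2 mm. A picture is of the moment at which its call begins. There is no depth.
- close_job(): hands the job in; it is judged then, once.
The state is a dict: "t": time; "q": joint angles; "dq": joint speeds; "joint_torque": joint torques, N m; "tool_pos": TCP position; "orientation": TCP orientation; "force": force on the tool from outside, world axes, zero at the start; "wrist_torque": the same for the moment, N m; "opening": finger opening in m; "gripper_force": force on a finger pad.
Only numpy, scipy, OpenCV 4.12 (cv2) and the standard library are available. Lean on these libraries where they do the work, as an engineer would, in place of code of your own. Each camera call takes 0.05 s, during which the arm holds its last target. There are 200 camera calls.

TASK

Wind the lazy susan's brake wheel clockwise (seen from above) by its upright handle until it turns firmly, at a push of about 13.5 N on the handle, and no tighter, so that the brake holds the wooden tray. Then stand the taller of the two steel tumblers upright on the tray, clear of the gravy bowl and the brake, setting it down gently and letting go. Leave the other tableware as it is.

Things in the scene. Friction and masses are not known exactly. Their poses are not given: they have to be found in the camera images.
- wheel_hub (a point): Top centre of the hub of the brake wheel, on its upright axis, 106 mm up: an aluminium hand wheel, rim 45 mm in radius, 12 mm thick. Clockwise from above tightens; it keeps its height, first turns with a steady drag (8 N at the handle) for an unknown 0.9 to 4 rad, then stiffens by about 4 N per rad. Set: 13.5 N along the circle (12 to 15 is good); over 16 N is too tight. It stays where left.
- handle (a point): Mid-grip of the revolving handle of the brake wheel: an upright dark wooden knob, 18 mm in diameter, 44 mm high (106 to 150 mm above the table), on the wheel's rim 45 mm from the wheel's axis; it spins freely about its own axis, so a hand holding it need not turn. The push is that felt while the wheel turns. This point lies on its axis, 132 mm above the table.
- tray_centre (a point): centre of the top face of the lazy susan's round tray of dark wood, 320 mm in diameter, 16 mm thick, flat, its top 36 mm above the table. It turns almost without friction while the brake is off.
- turntable: the lazy susan's tray itself; origin at the centre of its underside.
- shoe: The cork brake shoe, 26 mm square, that the wheel presses on the tray's rim, under a dark steel bracket (50 mm wide, 86 mm high) that reaches from 192 to 118 mm from the tray's centre. Worn by an unknown amount, so the angle at which it bites is unknown. Origin at the centre of its underside, on the wheel's axis, 145 mm from the tray's centre.
- tall_tumbler: the taller steel tumbler, open at the top, upright on the table: 115 mm high, outer diameter 54 mm at the foot, 65 mm at the rim, 3 mm wall, 110 to 225 g; origin at the centre of its underside, z along its axis upwards.
- short_tumbler: the shorter steel tumbler, 75 mm high, 65 mm at the rim; not to be disturbed. Origin at the centre of its underside.
- gravy_bowl: a white ceramic bowl, 110 mm in diameter, 55 mm high, standing on the tray; not to be disturbed. Origin at the centre of its underside.
- thali: an empty round steel plate, 270 mm in diameter, 22 mm high, on the table; not to be disturbed. Origin at the centre of its underside.
There are look-alikes about, which are no part of the job. What is shaped like the tall_tumbler but orange is not meant.

How it is judged:
On the way, in this order (a step that is already met when the one before it is completed fails the run):
1. the brake wheel is wound until the shoe presses the tray with 70 to 170 N, the tall tumbler not yet on the tray (contact force between shoe and turntable between 70 and 170 N and contact force between tall_tumbler and turntable below 0.05 N), for 0.3 s.
2. the tall tumbler stands upright on the tray (contact force between tall_tumbler and turntable above 0.3 N and horizontal distance between tall_tumbler and tray_centre below 0.135 m and angle between tall_tumbler's own z axis and vertical below 0.1 rad), for 0.2 s.
At the end, for the whole second after the job is handed in: shoe presses the tray with 70 to 170 N (about 11 to 15.5 N at the handle); the tall tumbler stands upright (within 0.06 rad), still and released on the tray, its centre within 135 mm of the tray's centre, touching neither bowl nor brake; the bowl still stands on the tray (contact force between shoe and turntable between 70 and 170 N and contact force between tall_tumbler and turntable above 0.3 N and horizontal distance between tall_tumbler and tray_centre below 0.135 m and z of tall_tumbler in the frame of tray_centre between -0.004 and 0.004 m and angle between tall_tumbler's own z axis and vertical below 0.06 rad and linear speed of tall_tumbler below 0.02 m/s and contact force between tall_tumbler and gravy_bowl below 0.05 N and horizontal distance between tall_tumbler and wheel_hub above 0.084 m and angle between gravy_bowl's own z axis and vertical below 0.1 rad and horizontal distance between gravy_bowl and tray_centre below 0.13 m).
It fails at once if the brake is overtightened: the shoe presses with more than 205 N (contact force between shoe and turntable above 205 N).
It fails at once if the tall tumbler is tipped over (angle between tall_tumbler's own z axis and vertical above 0.7 rad).
It fails at once if the tall tumbler is dropped: it falls freely from more than about 15 mm (linear speed of tall_tumbler above 0.55 m/s and contact force between the fingers and tall_tumbler below 0.05 N and contact force between tall_tumbler and anything else below 0.05 N).
It fails at once if the gravy bowl, the short tumbler or the thali is moved by more than 30 mm, or the bowl or short tumbler is tipped (distance of any of gravy_bowl, short_tumbler, thali from where it was at the start of the episode above 0.03 m or angle between any of short_tumbler, gravy_bowl's own z axis and vertical above 0.4 rad).
It also fails if it takes over 72 s, if anything falls off the work surface, if the arm or the gripper's body presses on something with over 40 N, if the wrist force passes 120 N, or if a joint passes its speed limit or range.

## Working session

There is one attempt and no reset: what is moved stays moved. The work goes in short steps, Python scripts to look and compute and a tool call to move; the robot and the scene stay as the last step left them, time stands still between calls to the robot, and variables do not carry over. Pictures are saved under pics/ and viewed, at most 10 in all, crops included, and the job is handed in when it is done.

Besides the shell and the picture viewer there is one more tool, called after "Emit:" by a JSON object that holds its "api" and its "payload", one argument or row to a line. arm_command: Moves the arm, as the interface text tells. Shifts and turns lie within -1 to 1; 1 stands for 0.2 m of shift or pi rad of turn. Its arguments: {"type":"object","properties":{"increments":{"type":"array","items":{"type":"array","items":{"type":"number","minimum":-1,"maximum":1}}},"fingers":{"type":"number"},"force":{"type":"number"}},"required":["increments"]}

```bash
mkdir -p pics; cat > h.py <<'E'
from plant import *
import numpy as np, cv2
from scipy.spatial.transform import Rotation as R
def shot(name,fn,crop=None,s=1):
    c=read_camera(name); im=c["image"][:,:,::-1]
    if crop: x0,y0,x1,y1=crop; im=im[y0:y1,x0:x1]
    cv2.imwrite("pics/"+fn,cv2.resize(im,None,fx=s,fy=s,interpolation=cv2.INTER_CUBIC)); return c
def ray(c,u,v,z):
    T=c["T"]; d=T[:3,:3]@np.array([(u-c["cx"])/c["fx"],(v-c["cy"])/c["fy"],1]); o=T[:3,3]
    return o+d*(z-o[2])/d[2]
def proj(c,p):
    q=np.linalg.inv(c["T"])@np.r_[p,1]; return c["fx"]*q[0]/q[2]+c["cx"],c["fy"]*q[1]/q[2]+c["cy"]
E
python3 - <<'E'
from h import *
a=shot("scene","s1.png",s=1.55);b=shot("top","t1.png",s=1.55)
for c in(a,b):print(c["T"].round(3),c["fx"],c["cx"],c["cy"])
s=read_state();print(s)
E
```

```text
[[ 0.457  0.714 -0.531  1.195]
 [ 0.889 -0.377  0.259 -0.267]
 [-0.016 -0.59  -0.807  1.176]
 [ 0.     0.     0.     1.   ]] 468.90496737214636 262.6705731570874 188.12752338032354
[[-0.004 -0.993  0.12   0.362]
 [-1.     0.005  0.01   0.067]
 [-0.011 -0.12  -0.993  1.302]
 [ 0.     0.     0.     1.   ]] 413.5864008635735 261.1521941076665 189.32086848521467
{'t': 0.1, 'q': array([-1.41938247e+00,  1.31079873e-01,  1.48914687e+00, -1.96416058e-05,
        1.52302115e+00, -8.53771996e-02]), 'dq': array([ 0.00094608, -0.00110117, -0.00389498, -0.0005736 ,  0.00311568,
       -0.00069315]), 'joint_torque': array([ 1.81809087e-04, -5.61342216e+01, -4.93097806e+01,  7.68600265e-02,
        2.91713630e-02, -4.90046659e-05]), 'tool_pos': array([ 0.1407511 , -0.58304722,  0.40380846]), 'orientation': array([-3.11795743e+00, -3.70888321e-01,  1.16571683e-04]), 'force': array([-0.69833271, -0.24886042, -0.29321938]), 'wrist_torque': array([-0.00051908,  0.01540991,  0.07539076]), 'gripper_force': 0.0, 'opening': 0.09307477184541034}
```

View pics/s1.png

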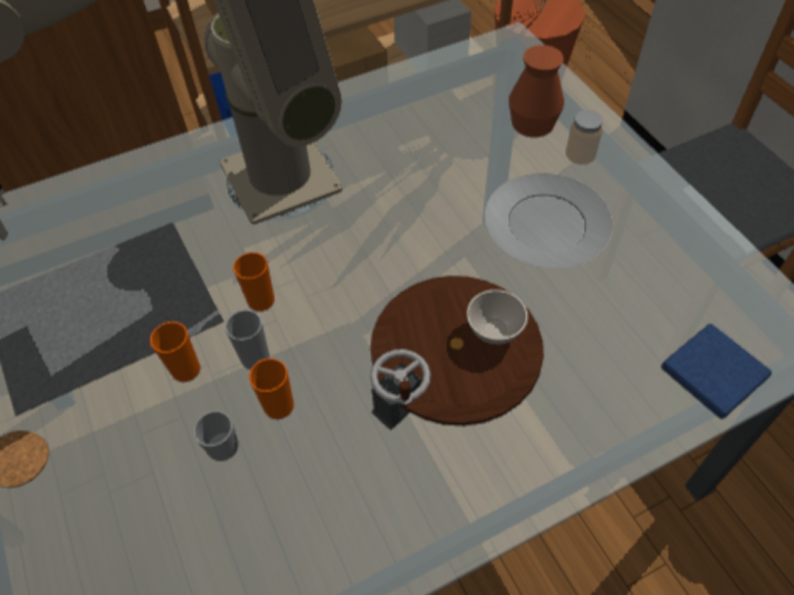

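View pics/t1.png

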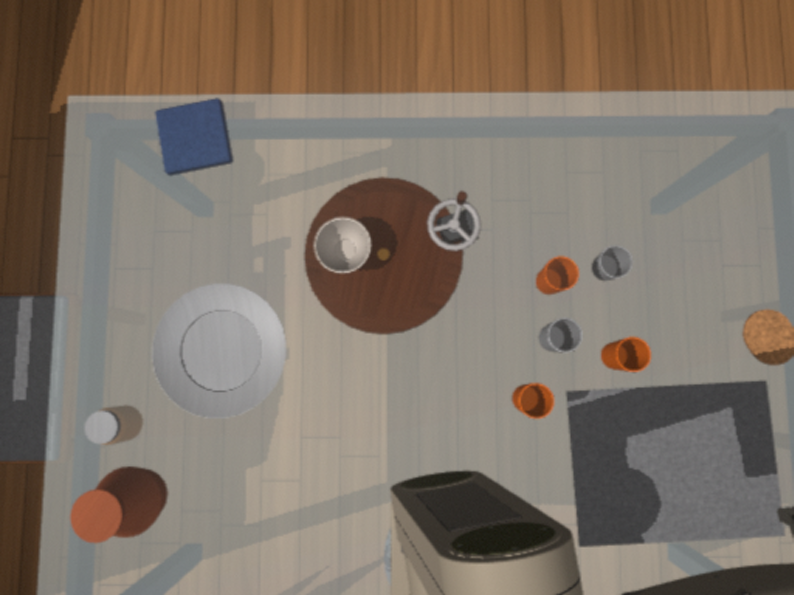

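Scene view (displayed pixels): the steel tumblers are at (247,338) and (216,436). The first looks taller, and the orange ones at (255,282), (176,352) and (272,388) are look-alikes. In the top view the steel ones are at (560,336) and (612,264), and the wheel is at (454,225) with its knob at (461,198). I'll check in enlarged crops.

```bash
python3 - <<'E'
from h import *
shot("scene","s2.png",(90,150,290,300),4);shot("top","t2.png",(190,105,420,275),3.4)
E
```

```text
(no output)
```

View pics/s2.png

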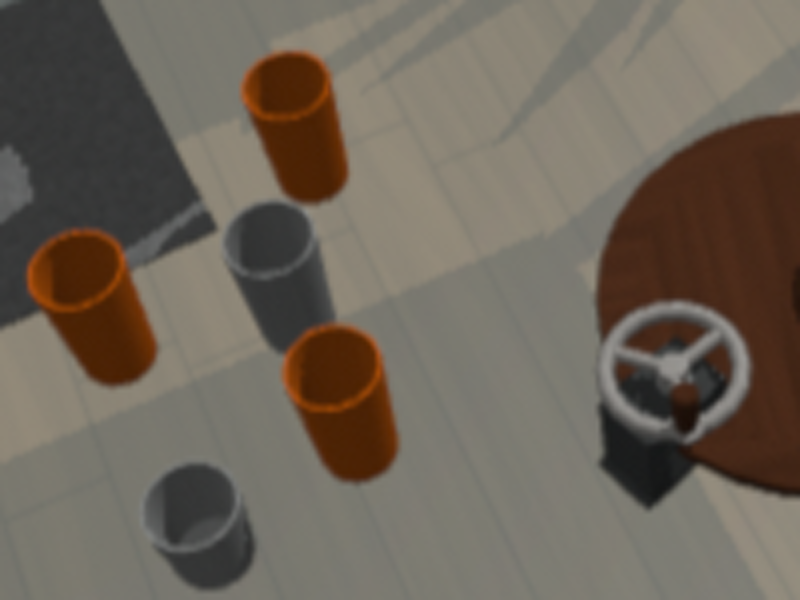

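View pics/t2.png

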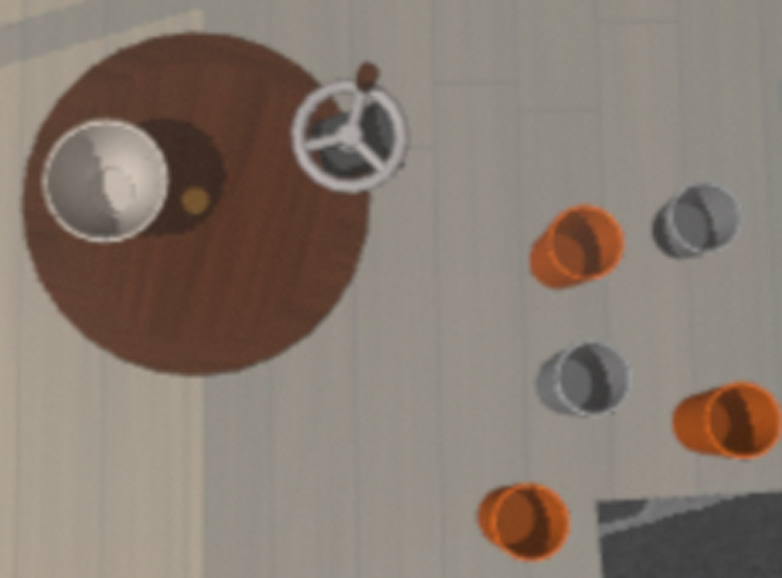

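The crops confirm it. The tall steel tumbler has its rim at t2 (586,379) and s2 (271,240). The short one is at t2 (702,219) and s2 (193,505). The hub is at t2 (349,137), the knob top at (368,72), the tray at (196,204) and the bowl at (105,181).

```bash
python3 - <<'E'
from h import *
a=read_camera("scene");b=read_camera("top")
P={'tray':((196.5,204.5),None,.036),'hub':((349.5,137),(674,367),.106),'handle':((368,72),(685,393),.150),'tall':((586,379),(271,240),.115),
'short':((702,219),(193,505),.075),'bowl':((105,181),None,.091),'oA':((580,243),(334,367),.115),'oB':((742,420),(78,272),.115),'oC':((527,521),(287,88),.115)}
for k,(t,s,z) in P.items():
    print(k,ray(b,t[0]/3.4+189.6,t[1]/3.4+104.6,z)[:2].round(4), ray(a,s[0]/4+89.6,s[1]/4+149.6,z)[:2].round(4) if s else '')
s=read_state();print(R.from_rotvec(s["orientation"]).as_matrix().round(3))
E
```

```text
tray [0.5915 0.1218] 
hub [ 0.6374 -0.014 ] [ 0.6393 -0.0137]
handle [ 0.6829 -0.0273] [ 0.6817 -0.0264]
tall [ 0.4262 -0.2096] [ 0.428  -0.2141]
short [ 0.5689 -0.3256] [ 0.5698 -0.3259]
bowl [0.6029 0.1997] 
oA [ 0.542  -0.2084] [ 0.5412 -0.2113]
oB [ 0.3913 -0.3389] [ 0.3916 -0.3384]
oC [ 0.3084 -0.1568] [ 0.3082 -0.1591]
[[ 0.972  0.235 -0.   ]
 [ 0.235 -0.972  0.001]
 [ 0.    -0.001 -1.   ]]
```

Emit:
{"api": "arm_command", "payload": {
  "increments": [
    [0.183,-0.12,0,0,0,0.015],
    [0.367,-0.24,0,0,0,0.03],
    [0.55,-0.36,0,0,0,0.045],
    [0.734,-0.48,0,0,0,0.06],
    [0.917,-0.601,0,0,0,0.0754]
  ],
  "fingers": -1
}}

```text
t: 0.92
tool_pos: [0.2917, -0.4222, 0.4048]
orientation: [3.141, -0.003, 0.0]
force: [1.3, 0.6, 0.6]
opening: 0.0931
gripper_force: 0.0
```

Emit:
{"api": "arm_command", "payload": {
  "increments": [
    [0.195,-0.198,0,0,0,0],
    [0.39,-0.396,0,0,0,0],
    [0.586,-0.594,0,0,0,0],
    [0.782,-0.792,0,0,0,0],
    [0.977,-0.99,0,0,0,0]
  ]
}}

```text
t: 1.55
tool_pos: [0.4873, -0.2239, 0.4049]
orientation: [3.141, -0.0, 0.001]
force: [0.6, 0.0, -0.2]
opening: 0.093
gripper_force: 0.0
```

Emit:
{"api": "arm_command", "payload": {
  "increments": [
    [0.195,-0.198,0,0,0,0],
    [0.39,-0.396,0,0,0,0],
    [0.586,-0.594,0,0,0,0],
    [0.977,-0.99,0,0,0,0],
    [0.977,-0.99,0,0,0,0]
  ]
}}

```text
t: 2.17
tool_pos: [0.683, -0.0253, 0.4045]
orientation: [-3.141, -0.001, -0.0]
force: [0.0, -0.6, 0.2]
opening: 0.0929
gripper_force: 0.0
```

Emit:
{"api": "arm_command", "payload": {
  "increments": [
    [-0.003,0.0075,0.15,0,0,0],
    [-0.003,0.0075,0.3,0,0,0],
    [-0.003,0.0075,0.42,0,0,0],
    [-0.003,0.0075,0.525,0,0,0],
    [-0.003,0.0075,0.525,0,0,0]
  ]
}}

```text
t: 2.8
tool_pos: [0.6803, -0.0289, 0.2972]
orientation: [-3.141, 0.0, 0.006]
force: [0.2, 1.0, -0.3]
opening: 0.0928
gripper_force: 0.0
```

```bash
python3 - <<'E'
from h import *
shot("scene","s3.png",(200,170,330,290),5)
E
```

```text
(no output)
```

View pics/s3.png

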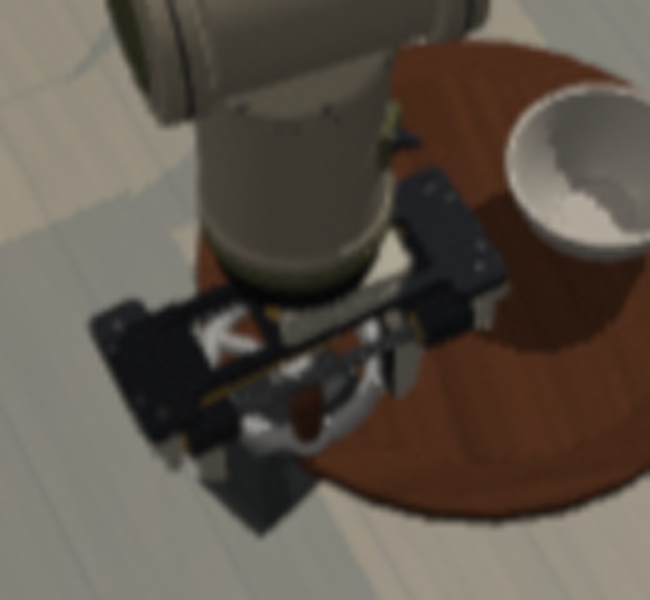

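The knob at (307,410) is between the open fingers. I'll close on it.

Emit:
{"api": "arm_command", "payload": {
  "increments": [
    [0,0,0,0,0,0],
    [0,0,0,0,0,0],
    [0,0,0,0,0,0],
    [0,0,0,0,0,0],
    [0,0,0,0,0,0]
  ],
  "fingers": 1,
  "force": 35
}}

```text
t: 3.48
tool_pos: [0.6811, -0.0289, 0.2998]
orientation: [3.142, -0.0, 0.0]
force: [0.1, -0.3, 0.3]
opening: 0.0478
gripper_force: 0.0
```

```bash
python3 - <<'E'
from h import *
s=read_state();print(s["tool_pos"],s["force"],s["opening"],s["gripper_force"],s["wrist_torque"])
E
```

```text
[ 0.6810984  -0.02892109  0.299818  ] [ 0.05913116 -0.25265049  0.29961115] 0.0477994862858698 0.0 [-0.04695002  0.00067166 -0.0065066 ]
```

Emit:
{"api": "arm_command", "payload": {
  "increments": [
    [0,0,0,0,0,0],
    [0,0,0,0,0,0],
    [0,0,0,0,0,0],
    [0,0,0,0,0,0],
    [0,0,0,0,0,0]
  ]
}}

```text
t: 4.1
tool_pos: [0.6811, -0.0287, 0.2997]
orientation: [-3.141, -0.0, 0.0]
force: [0.5, 0.5, -0.1]
opening: 0.0177
gripper_force: 35.0
```

```bash
cat >> h.py <<'E'
def circ(th0,step,ncalls,r=.045):
    for k in range(ncalls):
        a0=np.radians(th0-5*step*k); rows=[]
        for i in range(1,6):
            a=a0-np.radians(step*i)
            rows.append([round(r*(np.cos(a)-np.cos(a0))/.2,4),round(-r*(np.sin(a)-np.sin(a0))/.2,4),0,0,0,0])
        print(th0-5*step*(k+1),rows)
def push(hub):
    s=read_state(); d=s["tool_pos"][:2]-hub; r=np.hypot(*d); u=d/r; t=np.array([u[1],-u[0]])
    f=s["force"]; print("t",s["t"],"pos",s["tool_pos"].round(4),"r",r.round(4),"ang",np.degrees(np.arctan2(d[1],d[0])).round(1),"tang",(-f[:2]@t).round(2),"rad",(f[:2]@u).round(2),"fz",f[2].round(2),"open",s["opening"],"tau",s["wrist_torque"].round(2))
E
python3 -c "
from h import *
circ(-19,6,12)"
```

```text
-49 [[np.float64(-0.0088), np.float64(0.0218), 0, 0, 0, 0], [np.float64(-0.0199), np.float64(0.0426), 0, 0, 0, 0], [np.float64(-0.033), np.float64(0.0622), 0, 0, 0, 0], [np.float64(-0.0482), np.float64(0.0802), 0, 0, 0, 0], [np.float64(-0.0651), np.float64(0.0966), 0, 0, 0, 0]]
-79 [[np.float64(-0.0186), np.float64(0.0145), 0, 0, 0, 0], [np.float64(-0.0385), np.float64(0.027), 0, 0, 0, 0], [np.float64(-0.0597), np.float64(0.0373), 0, 0, 0, 0], [np.float64(-0.0818), np.float64(0.0454), 0, 0, 0, 0], [np.float64(-0.1047), np.float64(0.0511), 0, 0, 0, 0]]
-109 [[np.float64(-0.0233), np.float64(0.0033), 0, 0, 0, 0], [np.float64(-0.0469), np.float64(0.0041), 0, 0, 0, 0], [np.float64(-0.0704), np.float64(0.0025), 0, 0, 0, 0], [np.float64(-0.0935), np.float64(-0.0016), 0, 0, 0, 0], [np.float64(-0.1162), np.float64(-0.0081), 0, 0, 0, 0]]
-139 [[np.float64(-0.0218), np.float64(-0.0088), 0, 0, 0, 0], [np.float64(-0.0426), np.float64(-0.0199), 0, 0, 0, 0], [np.float64(-0.0622), np.float64(-0.033), 0, 0, 0, 0], [np.float64(-0.0802), np.float64(-0.0482), 0, 0, 0, 0], [np.float64(-0.0966), np.float
[... 1561 characters left out ...]
.0622), np.float64(0.033), 0, 0, 0, 0], [np.float64(0.0802), np.float64(0.0482), 0, 0, 0, 0], [np.float64(0.0966), np.float64(0.0651), 0, 0, 0, 0]]
-349 [[np.float64(0.0145), np.float64(0.0186), 0, 0, 0, 0], [np.float64(0.027), np.float64(0.0385), 0, 0, 0, 0], [np.float64(0.0373), np.float64(0.0597), 0, 0, 0, 0], [np.float64(0.0454), np.float64(0.0818), 0, 0, 0, 0], [np.float64(0.0511), np.float64(0.1047), 0, 0, 0, 0]]
-379 [[np.float64(0.0033), np.float64(0.0233), 0, 0, 0, 0], [np.float64(0.0041), np.float64(0.0469), 0, 0, 0, 0], [np.float64(0.0025), np.float64(0.0704), 0, 0, 0, 0], [np.float64(-0.0016), np.float64(0.0935), 0, 0, 0, 0], [np.float64(-0.0081), np.float64(0.1162), 0, 0, 0, 0]]
```

Emit:
{"api": "arm_command", "payload": {
  "increments": [
    [-0.009,0.022,0,0,0,0],
    [-0.02,0.043,0,0,0,0],
    [-0.033,0.062,0,0,0,0],
    [-0.048,0.08,0,0,0,0],
    [-0.065,0.097,0,0,0,0]
  ]
}}

```text
t: 4.72
tool_pos: [0.6689, -0.0479, 0.2998]
orientation: [-3.141, -0.001, -0.005]
force: [8.1, 3.5, -5.1]
opening: 0.0177
gripper_force: 35.0
```

```bash
python3 -c "
from h import *
push([.638,-.014])"
```

```text
t 4.725 pos [ 0.6689 -0.0479  0.2998] r 0.0459 ang -47.7 tang 8.34 rad 2.85 fz -5.11 open 0.01774899126727988 tau [ 0.61 -1.38 -0.03]
```

Emit:
{"api": "arm_command", "payload": {
  "increments": [
    [-0.019,0.0145,0,0,0,0],
    [-0.0385,0.027,0,0,0,0],
    [-0.06,0.037,0,0,0,0],
    [-0.082,0.045,0,0,0,0],
    [-0.105,0.051,0,0,0,0]
  ]
}}

```text
t: 5.35
tool_pos: [0.6479, -0.0593, 0.2998]
orientation: [3.14, -0.001, 0.006]
force: [8.5, -1.5, -6.0]
opening: 0.0176
gripper_force: 35.0
```

```bash
python3 -c "
from h import *
push([.638,-.014])"
```

```text
t 5.35 pos [ 0.6479 -0.0593  0.2998] r 0.0464 ang -77.7 tang 8.02 rad 3.33 fz -6.03 open 0.01756061478813932 tau [-0.43 -1.55  0.01]
```

Emit:
{"api": "arm_command", "payload": {
  "increments": [
    [-0.0233,0.0033,0,0,0,0],
    [-0.047,0.004,0,0,0,0],
    [-0.07,0.0025,0,0,0,0],
    [-0.0935,-0.0016,0,0,0,0],
    [-0.116,-0.008,0,0,0,0]
  ]
}}

```text
t: 5.98
tool_pos: [0.6244, -0.0585, 0.2998]
orientation: [3.139, -0.002, 0.004]
force: [6.3, -6.3, -5.5]
opening: 0.0173
gripper_force: 35.0
```

```bash
python3 -c "
from h import *
push([.638,-.014])"
```

```text
t 5.975 pos [ 0.6244 -0.0585  0.2998] r 0.0465 ang -107.0 tang 7.84 rad 4.21 fz -5.53 open 0.01728082665205784 tau [-1.18 -1.12 -0.  ]
```

Emit:
{"api": "arm_command", "payload": {
  "increments": [
    [-0.022,-0.009,0,0,0,0],
    [-0.043,-0.02,0,0,0,0],
    [-0.062,-0.033,0,0,0,0],
    [-0.08,-0.048,0,0,0,0],
    [-0.097,-0.065,0,0,0,0]
  ]
}}

```text
t: 6.6
tool_pos: [0.6046, -0.0458, 0.2998]
orientation: [3.138, -0.002, 0.002]
force: [3.3, -7.9, -4.0]
opening: 0.0177
gripper_force: 35.0
```

```bash
python3 -c "
from h import *
push([.638,-.014])"
```

```text
t 6.6 pos [ 0.6046 -0.0458  0.2998] r 0.0461 ang -136.4 tang 7.99 rad 3.03 fz -4.03 open 0.017737742363832177 tau [-1.47 -0.5  -0.03]
```

Emit:
{"api": "arm_command", "payload": {
  "increments": [
    [-0.0145,-0.0186,0,0,0,0],
    [-0.027,-0.0385,0,0,0,0],
    [-0.037,-0.06,0,0,0,0],
    [-0.045,-0.082,0,0,0,0],
    [-0.051,-0.105,0,0,0,0]
  ]
}}

```text
t: 7.22
tool_pos: [0.594, -0.0248, 0.2997]
orientation: [3.138, -0.002, -0.001]
force: [-1.1, -8.3, -0.9]
opening: 0.0177
gripper_force: 35.0
```

```bash
python3 -c "
from h import *
push([.638,-.014])"
```

```text
t 7.225 pos [ 0.594  -0.0248  0.2997] r 0.0453 ang -166.3 tang 7.78 rad 2.99 fz -0.87 open 0.017650826817113045 tau [-1.55  0.24 -0.02]
```

Emit:
{"api": "arm_command", "payload": {
  "increments": [
    [-0.003,-0.0233,0,0,0,0],
    [-0.004,-0.047,0,0,0,0],
    [-0.0025,-0.0704,0,0,0,0],
    [0.0016,-0.0935,0,0,0,0],
    [0.008,-0.116,0,0,0,0]
  ]
}}

```text
t: 7.85
tool_pos: [0.5955, -0.0013, 0.2997]
orientation: [3.138, -0.002, -0.002]
force: [-4.1, -6.9, 2.0]
opening: 0.0172
gripper_force: 35.0
```

```bash
python3 -c "
from h import *
push([.638,-.014])"
```

```text
t 7.85 pos [ 0.5955 -0.0013  0.2997] r 0.0444 ang 163.3 tang 7.83 rad 1.96 fz 2.05 open 0.017230818606066896 tau [-1.29  0.71 -0.02]
```

Emit:
{"api": "arm_command", "payload": {
  "increments": [
    [0.009,-0.0218,0,0,0,0],
    [0.02,-0.0426,0,0,0,0],
    [0.033,-0.062,0,0,0,0],
    [0.048,-0.08,0,0,0,0],
    [0.065,-0.0966,0,0,0,0]
  ]
}}

```text
t: 8.48
tool_pos: [0.6084, 0.0182, 0.2997]
orientation: [3.139, -0.001, -0.004]
force: [-5.4, -7.2, 3.9]
opening: 0.0172
gripper_force: 35.0
```

```bash
python3 -c "
from h import *
push([.638,-.014])"
```

```text
t 8.475 pos [0.6084 0.0182 0.2997] r 0.0438 ang 132.7 tang 8.87 rad -1.68 fz 3.9 open 0.01722312262701199 tau [-1.3   0.94  0.02]
```

Emit:
{"api": "arm_command", "payload": {
  "increments": [
    [0.0186,-0.0145,0,0,0,0],
    [0.0385,-0.027,0,0,0,0],
    [0.06,-0.037,0,0,0,0],
    [0.082,-0.045,0,0,0,0],
    [0.105,-0.051,0,0,0,0]
  ]
}}

```text
t: 9.1
tool_pos: [0.6291, 0.0285, 0.2996]
orientation: [3.139, -0.001, -0.005]
force: [-8.3, -5.5, 5.7]
opening: 0.0179
gripper_force: 35.0
```

```bash
python3 -c "
from h import *
push([.638,-.014])"
```

```text
t 9.1 pos [0.6291 0.0285 0.2996] r 0.0435 ang 101.8 tang 9.27 rad -3.67 fz 5.68 open 0.017905996670651944 tau [-1.01  1.47  0.03]
```

Emit:
{"api": "arm_command", "payload": {
  "increments": [
    [0.0233,-0.003,0,0,0,0],
    [0.047,-0.004,0,0,0,0],
    [0.07,-0.0025,0,0,0,0],
    [0.0935,0.0016,0,0,0,0],
    [0.116,0.008,0,0,0,0]
  ]
}}

```text
t: 9.72
tool_pos: [0.652, 0.0274, 0.2996]
orientation: [3.14, -0.001, -0.007]
force: [-12.3, -2.4, 8.2]
opening: 0.0172
gripper_force: 35.0
```

```bash
python3 -c "
from h import *
push([.638,-.0155])"
```

```text
t 9.725 pos [0.652  0.0274 0.2996] r 0.0451 ang 71.9 tang 10.91 rad -6.13 fz 8.18 open 0.01723116194911697 tau [-0.53  2.03 -0.01]
```

```bash
python3 -c "
from h import *
circ(71,3.6,1);circ(53,3,1)" | sed 's/np.float64//g'
```

```text
53.0 [[(0.0132), (0.005), 0, 0, 0, 0], [(0.0261), (0.0109), 0, 0, 0, 0], [(0.0386), (0.0175), 0, 0, 0, 0], [(0.0506), (0.0249), 0, 0, 0, 0], [(0.0622), (0.033), 0, 0, 0, 0]]
38 [[(0.0092), (0.0073), 0, 0, 0, 0], [(0.018), (0.0151), 0, 0, 0, 0], [(0.0264), (0.0234), 0, 0, 0, 0], [(0.0344), (0.0321), 0, 0, 0, 0], [(0.0419), (0.0412), 0, 0, 0, 0]]
```

Emit:
{"api": "arm_command", "payload": {
  "increments": [
    [0.013,0.006,0,0,0,0],
    [0.0258,0.0125,0,0,0,0],
    [0.038,0.0195,0,0,0,0],
    [0.05,0.027,0,0,0,0],
    [0.061,0.035,0,0,0,0]
  ]
}}

```text
t: 10.35
tool_pos: [0.6641, 0.0213, 0.2996]
orientation: [-3.141, -0.0, 0.008]
force: [-10.4, 1.2, 6.4]
opening: 0.0173
gripper_force: 35.0
```

```bash
python3 -c "
from h import *
push([.638,-.0155])"
```

```text
t 10.35 pos [0.6641 0.0213 0.2996] r 0.0451 ang 54.7 tang 9.21 rad -5.03 fz 6.42 open 0.01730336438018056 tau [0.34 2.01 0.02]
```

```bash
cat >> h.py <<'E'
def push2(hub,n=0):
    for i in range(n+1):
        if i: read_camera("top")
        s=read_state(); d=s["tool_pos"][:2]-hub; u=d/np.hypot(*d); t=np.array([u[1],-u[0]])
        f=s["force"][:2]; w=s["wrist_torque"]; g=np.array([-w[1],w[0]])/.167
        print(round(s["t"],3),s["tool_pos"].round(4),"ang",np.degrees(np.arctan2(d[1],d[0])).round(1),"tang F",(-f@t).round(2),"T",(-g@t).round(2),"rad F",(f@u).round(2),"T",(g@u).round(2))
E
python3 -c "
from h import *
push2([.638,-.0155],4)"
```

```text
10.35 [0.6641 0.0213 0.2996] ang 54.7 tang F 9.21 T 11.0 rad F -5.03 T -5.3
10.4 [0.6642 0.0211 0.2996] ang 54.4 tang F 10.14 T 9.96 rad F -5.4 T -5.56
10.45 [0.6642 0.0211 0.2996] ang 54.4 tang F 9.26 T 9.6 rad F -5.26 T -5.31
10.5 [0.6642 0.0211 0.2996] ang 54.4 tang F 9.57 T 9.27 rad F -5.35 T -5.29
10.55 [0.6642 0.0211 0.2996] ang 54.4 tang F 9.19 T 9.16 rad F -4.17 T -5.03
```

```bash
python3 -c "
from h import *
circ(53,6,3)" | sed 's/np.float64//g'
```

```text
23 [[(0.018), (0.0151), 0, 0, 0, 0], [(0.0344), (0.0321), 0, 0, 0, 0], [(0.0489), (0.0506), 0, 0, 0, 0], [(0.0614), (0.0706), 0, 0, 0, 0], [(0.0717), (0.0918), 0, 0, 0, 0]]
-7 [[(0.0081), (0.0221), 0, 0, 0, 0], [(0.0138), (0.045), 0, 0, 0, 0], [(0.017), (0.0683), 0, 0, 0, 0], [(0.0179), (0.0918), 0, 0, 0, 0], [(0.0162), (0.1153), 0, 0, 0, 0]]
-37 [[(-0.0041), (0.0232), 0, 0, 0, 0], [(-0.0106), (0.0458), 0, 0, 0, 0], [(-0.0194), (0.0677), 0, 0, 0, 0], [(-0.0305), (0.0885), 0, 0, 0, 0], [(-0.0436), (0.108), 0, 0, 0, 0]]
```

Emit:
{"api": "arm_command", "payload": {
  "increments": [
    [0,0,0,0,0,0],
    [0,0,0,0,0,0],
    [0.017,0.016,0,0,0,0],
    [0.0325,0.0335,0,0,0,0],
    [0.047,0.052,0,0,0,0]
  ]
}}

```text
t: 11.18
tool_pos: [0.6737, 0.0118, 0.2996]
orientation: [-3.139, -0.001, 0.006]
force: [-10.1, 7.7, 6.0]
opening: 0.0174
gripper_force: 35.0
```

```bash
python3 -c "
from h import *
push2([.638,-.0155],1)"
```

```text
11.175 [0.6737 0.0118 0.2996] ang 37.5 tang F 12.23 T 12.15 rad F -3.35 T -3.67
11.225 [0.674  0.0114 0.2996] ang 36.8 tang F 8.71 T 10.15 rad F -4.21 T -3.18
```

Emit:
{"api": "arm_command", "payload": {
  "increments": [
    [0,0,0,0,0,0],
    [0,0,0,0,0,0],
    [0,0,0,0,0,0],
    [0.0125,0.02,0,0,0,0],
    [0.0228,0.0412,0,0,0,0]
  ]
}}

```text
t: 11.85
tool_pos: [0.6784, 0.0042, 0.2997]
orientation: [-3.139, -0.002, 0.005]
force: [-7.5, 9.7, 5.3]
opening: 0.0173
gripper_force: 35.0
```

```bash
python3 -c "
from h import *
push2([.638,-.0155],1)"
```

```text
11.85 [0.6784 0.0042 0.2997] ang 25.9 tang F 12.02 T 12.67 rad F -2.51 T -2.41
11.9 [0.6786 0.0037 0.2996] ang 25.2 tang F 11.04 T 11.49 rad F -3.06 T -2.87
```

Emit:
{"api": "arm_command", "payload": {
  "increments": [
    [0,0,0,0,0,0],
    [0,0,0,0,0,0],
    [0.008,0.022,0,0,0,0],
    [0.0138,0.045,0,0,0,0],
    [0.017,0.068,0,0,0,0]
  ]
}}

```text
t: 12.52
tool_pos: [0.6824, -0.0089, 0.2997]
orientation: [-3.138, -0.002, 0.002]
force: [-1.8, 12.1, 2.3]
opening: 0.0174
gripper_force: 35.0
```

```bash
python3 -c "
from h import *
push2([.638,-.0155],1)"
```

```text
12.525 [ 0.6824 -0.0089  0.2997] ang 8.5 tang F 12.2 T 13.55 rad F -0.04 T -0.61
12.575 [ 0.6824 -0.0094  0.2997] ang 7.8 tang F 12.88 T 12.51 rad F -1.32 T -1.36
```

Emit:
{"api": "arm_command", "payload": {
  "increments": [
    [0,0,0,0,0,0],
    [0,0,0,0,0,0],
    [0,0,0,0,0,0],
    [0.001,0.02,0,0,0,0],
    [0,0.042,0,0,0,0]
  ]
}}

```text
t: 13.2
tool_pos: [0.6827, -0.017, 0.2997]
orientation: [-3.137, -0.003, -0.001]
force: [1.3, 13.1, 0.1]
opening: 0.0174
gripper_force: 35.0
```

```bash
python3 -c "
from h import *
push2([.638,-.0155],1)"
```

```text
13.2 [ 0.6827 -0.017   0.2997] ang -1.9 tang F 13.11 T 13.49 rad F 0.88 T 1.02
13.25 [ 0.6827 -0.0176  0.2997] ang -2.7 tang F 12.03 T 12.88 rad F 1.03 T 0.03
```

Emit:
{"api": "arm_command", "payload": {
  "increments": [
    [0,-0.004,0,0,0,0],
    [0,-0.004,0,0,0,0],
    [0,-0.004,0,0,0,0],
    [0,-0.004,0,0,0,0],
    [0,-0.004,-0.05,0,0,0]
  ],
  "fingers": -1
}}

```text
t: 13.88
tool_pos: [0.6823, -0.0188, 0.309]
orientation: [-3.142, 0.0, 0.003]
force: [-0.4, -0.7, 0.4]
opening: 0.0628
gripper_force: 0.0
```

Emit:
{"api": "arm_command", "payload": {
  "increments": [
    [0,0,-0.15,0,0,0],
    [0,0,-0.3,0,0,0],
    [0,0,-0.45,0,0,0],
    [-0.1,0.08,-0.45,0,0,0],
    [-0.28,0.22,-0.45,0,0,0]
  ]
}}

```text
t: 14.5
tool_pos: [0.6267, -0.0624, 0.4012]
orientation: [3.141, 0.002, 0.004]
force: [0.1, -1.3, -0.2]
opening: 0.0931
gripper_force: 0.0
```

Emit:
{"api": "arm_command", "payload": {
  "increments": [
    [-0.2,0.15,0,0,0,0],
    [-0.4,0.3,0,0,0,0],
    [-0.6,0.45,0,0,0,0],
    [-0.8,0.6,0,0,0,0],
    [-0.98,0.74,0,0,0,0]
  ]
}}

```text
t: 15.12
tool_pos: [0.4292, -0.2114, 0.4008]
orientation: [3.141, -0.0, 0.002]
force: [-0.7, -0.8, -0.1]
opening: 0.0932
gripper_force: 0.0
```

```bash
python3 - <<'E'
from h import *
read_camera("top")
s=read_state();print(s["tool_pos"],s["orientation"],s["opening"])
shot("scene","s4.png",(80,100,340,290),3)
E
```

```text
[ 0.42657939 -0.21382204  0.40076728] [ 3.13877644e+00 -2.63676446e-03 -1.88565790e-03] 0.09305997611169392
```

View pics/s4.png

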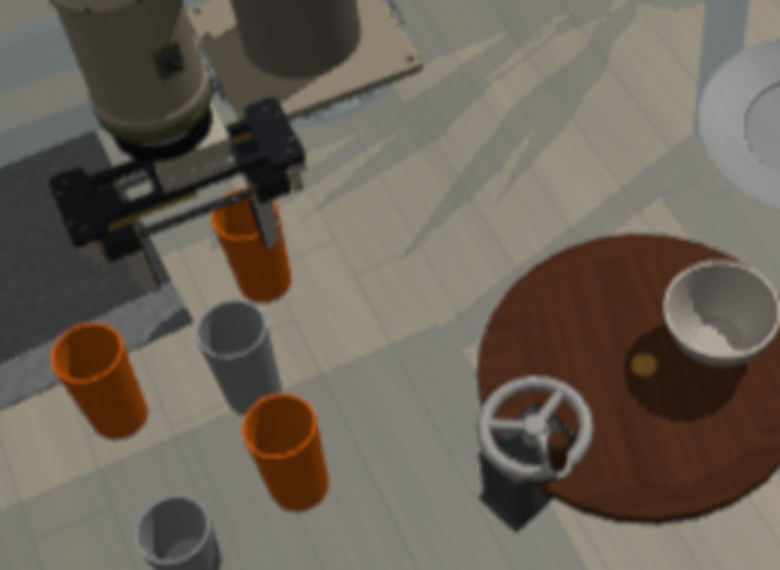

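The wheel is wound and released, and the gripper hovers over the tall steel tumbler (rim at (234,330)). I'll go down and grip it.

Emit:
{"api": "arm_command", "payload": {
  "increments": [
    [0.002,-0.008,0.2,0,0,0],
    [0.002,-0.008,0.38,0,0,0],
    [0.002,-0.008,0.54,0,0,0],
    [0.002,-0.008,0.67,0,0,0],
    [0.002,-0.008,0.745,0,0,0]
  ]
}}

```text
t: 15.85
tool_pos: [0.4311, -0.2086, 0.2499]
orientation: [-3.141, -0.0, 0.001]
force: [0.1, -0.6, 0.1]
opening: 0.0929
gripper_force: 0.0
```

Emit:
{"api": "arm_command", "payload": {
  "increments": [
    [0,0,0,0,0,0],
    [0,0,0,0,0,0],
    [0,0,0,0,0,0],
    [0,0,0,0,0,0],
    [0,0,0,0,0,0]
  ],
  "fingers": 1,
  "force": 25
}}

```text
t: 16.48
tool_pos: [0.4316, -0.2094, 0.2518]
orientation: [3.14, -0.0, 0.003]
force: [0.3, -0.8, 5.9]
opening: 0.0637
gripper_force: 24.9
```

Emit:
{"api": "arm_command", "payload": {
  "increments": [
    [0,0,0,0,0,0],
    [0,0,0,0,0,0],
    [0,0,0,0,0,0],
    [0,0,0,0,0,0],
    [0,0,0,0,0,0]
  ]
}}

```text
t: 17.1
tool_pos: [0.4316, -0.2094, 0.2519]
orientation: [3.14, -0.0, 0.003]
force: [-0.7, -0.9, 5.4]
opening: 0.063
gripper_force: 24.9
```

Measured TCP x is about 4.5 mm off the tumbler's centre, so I'll regrip centred.

Emit:
{"api": "arm_command", "payload": {
  "increments": [
    [0,0,0,0,0,0],
    [0,0,0,0,0,0],
    [0,0,0,0,0,0],
    [-0.012,0.008,0,0,0,0],
    [-0.022,0.008,0,0,0,0]
  ],
  "fingers": -0.7
}}

```text
t: 17.73
tool_pos: [0.4264, -0.2107, 0.2506]
orientation: [-3.141, 0.0, 0.0]
force: [0.3, -0.1, -0.9]
opening: 0.0793
gripper_force: 0.0
```

Emit:
{"api": "arm_command", "payload": {
  "increments": [
    [0,0,0,0,0,0],
    [0,0,0,0,0,0],
    [0,0,0,0,0,0],
    [0,0,0,0,0,0],
    [0,0,0,0,0,0]
  ],
  "fingers": 1,
  "force": 25
}}

```text
t: 18.35
tool_pos: [0.4267, -0.2107, 0.2508]
orientation: [3.141, -0.0, 0.0]
force: [0.3, -0.8, -0.4]
opening: 0.0628
gripper_force: 25.0
```

Emit:
{"api": "arm_command", "payload": {
  "increments": [
    [0,0,0,0,0,0],
    [0,0,-0.01,0,0,0],
    [0,0,-0.03,0,0,0],
    [0,0,-0.06,0,0,0],
    [0,0,-0.1,0,0,0]
  ]
}}

```text
t: 18.98
tool_pos: [0.4266, -0.2106, 0.2712]
orientation: [-3.141, 0.0, 0.0]
force: [0.1, 0.5, -1.5]
opening: 0.063
gripper_force: 25.0
```

```bash
python3 - <<'E'
from h import *
read_camera("top")
s=read_state();print(s["tool_pos"],s["orientation"],s["opening"],s["gripper_force"],s["force"],s["wrist_torque"])
shot("scene","s5.png",(80,130,240,250),5)
E
```

```text
[ 0.42704857 -0.21085825  0.27253201] [ 3.14071998e+00 -6.64620236e-05  2.25659316e-03] 0.06263336780919886 24.962671645917 [ 0.72700166 -0.24506635 -0.09900442] [-0.01825946 -0.01378655 -0.0318718 ]
```

View pics/s5.png

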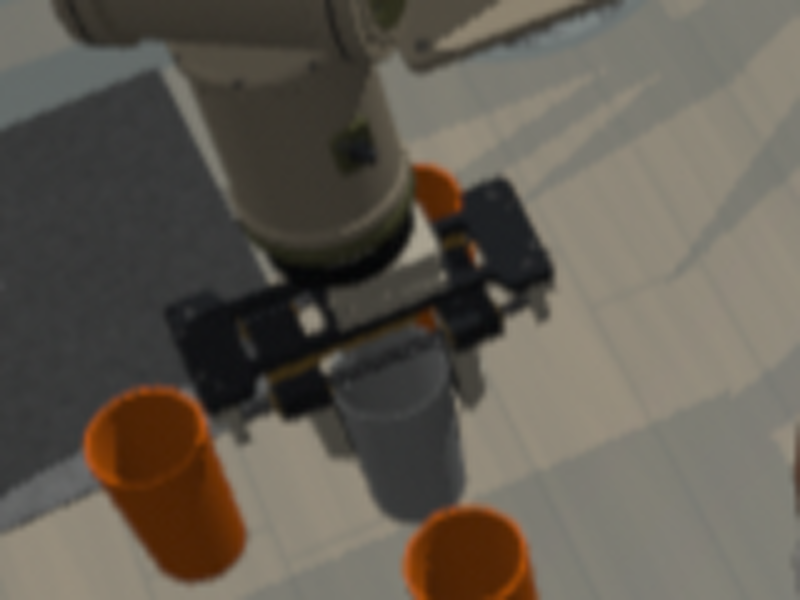

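The tumbler (rim at (390,370)) sits centred between the fingers. I'll lift further and check by force and picture.

Emit:
{"api": "arm_command", "payload": {
  "increments": [
    [0,0,-0.1,0,0,0],
    [0,0,-0.22,0,0,0],
    [0,0,-0.36,0,0,0],
    [0,0,-0.46,0,0,0],
    [0,0,-0.5,0,0,0]
  ]
}}

```text
t: 19.7
tool_pos: [0.4269, -0.2108, 0.3722]
orientation: [3.14, -0.0, 0.003]
force: [0.4, -0.2, -2.0]
opening: 0.063
gripper_force: 25.0
```

```bash
python3 - <<'E'
from h import *
for i in range(5):
    read_camera("top");s=read_state();print(s["tool_pos"],s["opening"],s["gripper_force"],s["force"])
shot("scene","s6.png",(80,80,340,290),2.8)
E
```

```text
[ 0.42694045 -0.21081858  0.37248686] 0.06259358036402284 24.962627438362688 [ 0.1897605   0.12288104 -1.17126963]
[ 0.42682108 -0.21073106  0.37139969] 0.06296374569140244 24.962707513477653 [-0.270984   -0.16832371 -0.85565181]
[ 0.42659895 -0.21059752  0.37040372] 0.0628560308532714 24.96285333065316 [ 0.60158322 -0.48022406 -1.84888032]
[ 0.42645343 -0.21048981  0.36983698] 0.06293577356564439 24.962868536822498 [ 0.14656814  0.55019876 -2.64290201]
[ 0.4263701  -0.21046838  0.36959004] 0.06276770977088499 24.962864632252604 [ 0.59461042  0.13029894 -2.34420197]
```

View pics/s6.png

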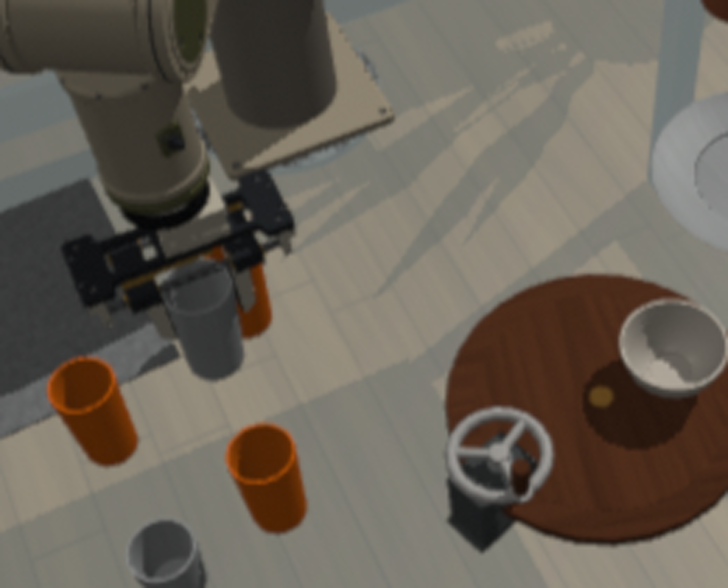

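The tumbler is held upright and clear of the table. I'll carry it to (0.50, 0.10) on the tray.

Emit:
{"api": "arm_command", "payload": {
  "increments": [
    [0.02,-0.09,0,0,0,0],
    [0.06,-0.25,0,0,0,0],
    [0.1,-0.43,0,0,0,0],
    [0.145,-0.61,0,0,0,0],
    [0.19,-0.79,0,0,0,0]
  ]
}}

```text
t: 20.62
tool_pos: [0.4646, -0.0504, 0.3703]
orientation: [-3.141, -0.0, 0.001]
force: [0.7, -1.8, -1.6]
opening: 0.0631
gripper_force: 25.0
```

Emit:
{"api": "arm_command", "payload": {
  "increments": [
    [0.045,-0.18,0,0,0,0],
    [0.09,-0.36,0,0,0,0],
    [0.13,-0.53,0,0,0,0],
    [0.16,-0.68,0,0,0,0],
    [0.18,-0.76,0,0,0,0]
  ]
}}

```text
t: 21.25
tool_pos: [0.5003, 0.1015, 0.3702]
orientation: [-3.141, -0.003, 0.002]
force: [-0.0, -0.3, -1.2]
opening: 0.0627
gripper_force: 25.0
```

Emit:
{"api": "arm_command", "payload": {
  "increments": [
    [0,0,0.05,0,0,0],
    [0,0,0.14,0,0,0],
    [0,0,0.23,0,0,0],
    [0,0,0.3,0,0,0],
    [0,0,0.34,0,0,0]
  ]
}}

```text
t: 21.88
tool_pos: [0.5003, 0.0989, 0.3011]
orientation: [3.141, -0.001, -0.003]
force: [-1.3, -0.2, -1.5]
opening: 0.0631
gripper_force: 25.0
```

```bash
python3 - <<'E'
from h import *
for i in range(6): read_camera("top")
s=read_state();print(s["tool_pos"],s["orientation"],s["opening"],s["gripper_force"],s["force"])
E
```

```text
[0.50101394 0.09942888 0.30355801] [-3.14147658e+00 -1.04689275e-05 -2.15363713e-03] 0.06279246983637067 24.962790752761066 [ 0.69322566  0.53459868 -1.13229439]
```

Emit:
{"api": "arm_command", "payload": {
  "increments": [
    [0,0,0.02,0,0,0],
    [0,0,0.04,0,0,0],
    [0,0,0.055,0,0,0],
    [0,0,0.065,0,0,0],
    [0,0,0.07,0,0,0]
  ]
}}

```text
t: 22.8
tool_pos: [0.5006, 0.0994, 0.2885]
orientation: [3.142, -0.0, -0.0]
force: [0.3, -0.9, -1.1]
opening: 0.0629
gripper_force: 25.0
```

Emit:
{"api": "arm_command", "payload": {
  "increments": [
    [0,0,0.002,0,0,0],
    [0,0,0.004,0,0,0],
    [0,0,0.006,0,0,0],
    [0,0,0.007,0,0,0],
    [0,0,0.007,0,0,0]
  ]
}}

```text
t: 23.42
tool_pos: [0.5006, 0.0994, 0.2873]
orientation: [-3.142, 0.0, 0.0]
force: [-0.9, -0.5, -1.1]
opening: 0.0628
gripper_force: 25.0
```

Emit:
{"api": "arm_command", "payload": {
  "increments": [
    [0,0,0.0015,0,0,0],
    [0,0,0.003,0,0,0],
    [0,0,0.005,0,0,0],
    [0,0,0.006,0,0,0],
    [0,0,0.006,0,0,0]
  ]
}}

```text
t: 24.05
tool_pos: [0.5008, 0.0994, 0.2866]
orientation: [3.142, -0.0, 0.001]
force: [-2.9, -0.8, 5.0]
opening: 0.0628
gripper_force: 25.0
```

```bash
python3 - <<'E'
from h import *
for i in range(4):
    read_camera("top")
    s=read_state();print(s["tool_pos"],s["opening"],s["force"])
E
```

```text
[0.50081059 0.09935868 0.28663848] 0.06290624731970323 [-2.82220287 -0.18839243  5.63438578]
[0.50080926 0.09936197 0.28664068] 0.06297483346848971 [-1.98601933 -0.77134004  5.87719252]
[0.50082364 0.09934855 0.28663949] 0.06257041147492277 [-2.09655036 -0.81707878  5.47187012]
[0.50082087 0.09937593 0.28665293] 0.06291311555692403 [-2.261997   -0.97305512  4.89811589]
```

It is standing on the tray with about 5 N of contact, so I'll release and then lift.

Emit:
{"api": "arm_command", "payload": {
  "increments": [
    [0,0,0,0,0,0],
    [0,0,0,0,0,0],
    [0,0,0,0,0,0],
    [0,0,0,0,0,0],
    [0,0,0,0,0,0]
  ],
  "fingers": -1
}}

```text
t: 24.88
tool_pos: [0.5007, 0.0994, 0.2861]
orientation: [3.142, -0.0, 0.0]
force: [-0.1, -0.3, 0.3]
opening: 0.0931
gripper_force: 0.0
```

Emit:
{"api": "arm_command", "payload": {
  "increments": [
    [0,0,-0.05,0,0,0],
    [0,0,-0.15,0,0,0],
    [0,0,-0.3,0,0,0],
    [0,0,-0.5,0,0,0],
    [0,0,-0.65,0,0,0]
  ]
}}

```text
t: 25.5
tool_pos: [0.5007, 0.0994, 0.4189]
orientation: [-3.141, 0.0, -0.004]
force: [-0.2, -0.3, -0.0]
opening: 0.0931
gripper_force: 0.0
```

Emit:
{"api": "arm_command", "payload": {
  "increments": [
    [-0.1,0.2,0,0,0,0],
    [-0.2,0.4,0,0,0,0],
    [-0.3,0.6,0,0,0,0],
    [-0.35,0.8,0,0,0,0],
    [-0.35,0.9,0,0,0,0]
  ]
}}

```text
t: 26.12
tool_pos: [0.4299, -0.0822, 0.4172]
orientation: [3.141, -0.003, 0.002]
force: [0.1, -0.1, -0.4]
opening: 0.0928
gripper_force: 0.0
```

```bash
python3 - <<'E'
from h import *
shot("scene","s7.png",(200,120,400,290),3.5)
c=shot("top","t3.png",(180,100,330,230),5)
E
```

```text
(no output)
```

View pics/s7.png

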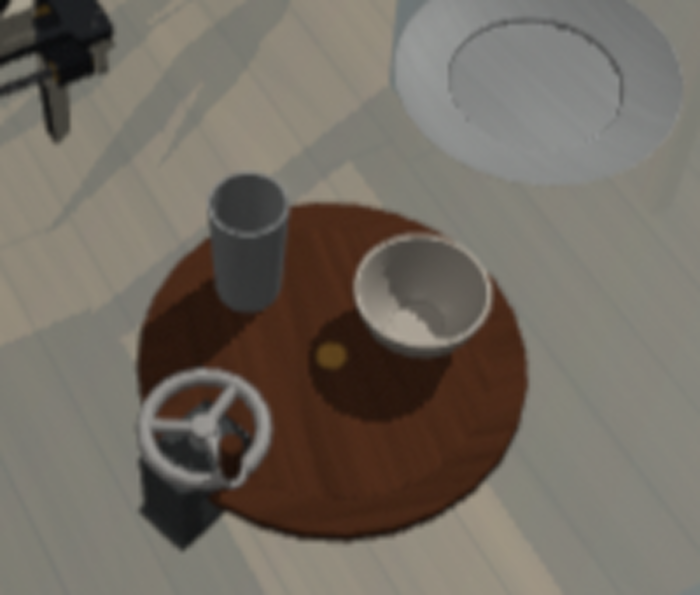

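View pics/t3.png

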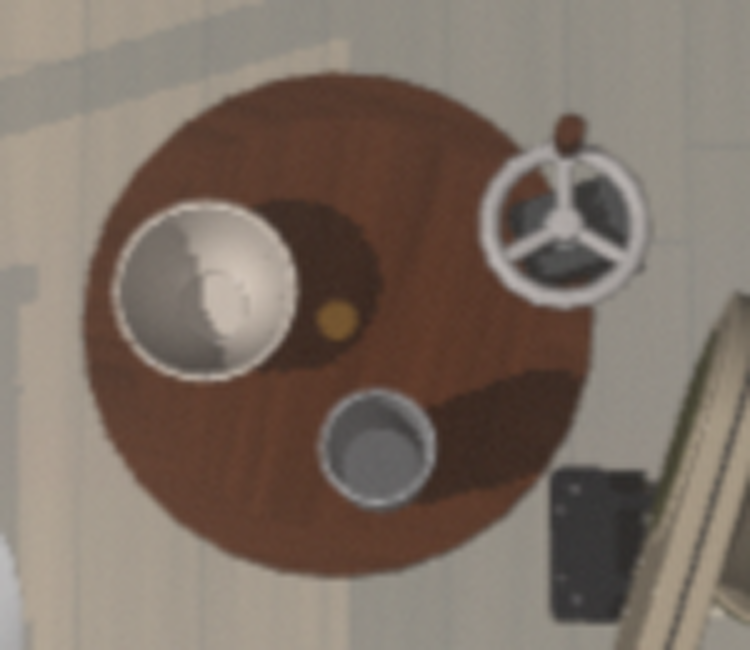

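The tumbler stands upright on the tray (top view (378,448)), clear of the bowl (205,290) and the brake wheel (563,225). I'm handing the job in.

```bash
python3 -c "
from plant import *
print(close_job())"
```

```text
the job is handed in; nothing more can be done
None
```

I handed the job in at about 26 s with no verdict returned: the brake is wound to about 13 N at the handle by wrist-sensor estimate, and the tall steel tumbler stands released and upright on the tray, clear of bowl and brake.

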